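# Load and lock a disintegration-test basket

## Task

Load the three-tube test basket for a disintegration run. Pull its spring collar up and turn it to free the cover, lay the cover right way up on the white bench pad, drop every bolus from the pocket tray into a tube of its own, then put the cover back, fully home on the tubes, and lock it again with the collar fully down. Leave the other things on the bench where they are.

Things in the scene. Friction and masses are not known exactly. Their poses are not given: they have to be found in the camera images.
- basket: basket-rack of a disintegration tester in its loading stand (fixed, upright; base 124 mm across). Origin on the bench under its centre. Three open glass tubes, bore 33 mm, stand at 0, 120, 240 degrees from its x axis, centres 32 mm from the axis; mouths 97.5 mm, tube floors 20 mm above the bench. A central stem 13 mm thick, ending 145 mm above the bench, carries the spring collar
- tube1 (a point): centre of the mouth of the first tube (at 0 degrees), level with its rim
- tube2 (a point): the same for the tube at 120 degrees
- tube3 (a point): the same for the tube at 240 degrees
- collar_grip (a point): on the axis of the spring collar, 10 mm below its top and 30 mm above its lower edge; moves with it. The collar is a knurled upright steel sleeve, 26 mm across, 40 mm tall; lower edge 100.5 mm above the bench when fully down. Take it by its upper half, above the cover's tabs
- collar_ear (a point): tip of one of the three ears at the collar's foot (120 degrees apart, 8 mm wide, 5 mm thick, reaching 24 mm from the axis; this point is on the foot plane). Locked, the ears lie over the cover's lobes, above the tubes (this one at tube1); released, they point between the tubes and the cover passes up over the collar
- collar_lift (a joint): how far the collar is pulled up (m): 0 fully down, 0.001 when its ears rest on the seated cover, 0.012 at its upper stop. A spring pushes it down, 6 N at the bottom rising to 10.5 N at the top. It must be pulled up more than 6 mm before it can turn; let go in either end position it drops back into its notch
- collar_turn (a joint): angle of the collar (rad): 0 locked, 1.047 released; positive is counter-clockwise seen from above. Stops just beyond both ends
- cover: loose aluminium cover, about 90 g, 4 mm thick, 106 mm overall: three lobes 38 mm across, 34 mm from its axis at 0, 120, 240 degrees from its x, joined by bars, open in the middle for the collar. Origin on its axis at the plate's underside, z up. Spigots 4 mm high, 26 mm across hang below at 32 mm from the axis and enter the tube mouths. Fits at any of three angles; seated, its origin is 97.5 mm up
- cover_tab1 (a point): middle of the cover's upright finger tab on its +y side: 20 mm long along the cover's x, 4 mm thick, from the plate to 19 mm above the cover's origin; this point is 11 mm above the origin, 30 mm to +y, 4 mm to -x
- cover_tab2 (a point): the same on the -y side. Both tabs taken together from outside measure 64 mm; the collar fits between
- tray: grey pocket tray (fixed), 100 x 150 mm, 12 mm thick, origin under its centre; six pockets 4 mm deep, 29 x 18 mm, long sides along its x, at x = +-24 mm and y = -48, 0, 48 mm
- pad: white bench pad (fixed), 170 mm square, 2 mm thick, origin under its centre
- bolus1_mid (a point): middle of an oblong white bolus tablet, 26 mm long (its x), 15 mm wide (its y), 12 mm thick (its z), round ends, about 12 g; starts flat in a pocket of the tray, 8 mm of it above the tray's top. Two or three of the boluses are present; None if this one is absent
- bolus2_mid (a point): middle of an oblong white bolus tablet, 26 mm long (its x), 15 mm wide (its y), 12 mm thick (its z), round ends, about 12 g; starts flat in a pocket of the tray, 8 mm of it above the tray's top. Two or three of the boluses are present; None if this one is absent
- bolus3_mid (a point): middle of an oblong white bolus tablet, 26 mm long (its x), 15 mm wide (its y), 12 mm thick (its z), round ends, about 12 g; starts flat in a pocket of the tray, 8 mm of it above the tray's top. Two or three of the boluses are present; None if this one is absent
- beaker: bystander, leave it standing where it is: small glass beaker, 48 mm across, 60 mm tall; origin at the centre of its underside
- amber: bystander, leave it standing where it is: amber glass reagent bottle, 58 mm across, 115 mm tall; origin at the centre of its underside
- spatula: bystander, leave it standing where it is: steel micro-spatula 177 mm long, 4 mm thick, lying flat; lying along its x
- column: bystander, leave it standing where it is: stainless chromatography column 146 mm long lying down; origin at the centre of its underside
- timer: bystander, leave it standing where it is: white pocket timer, 65 mm square, 18 mm thick; origin at the centre of its underside
- jar: bystander, leave it standing where it is: white plastic jar, 44 mm across, 50 mm tall; origin at the centre of its underside
- vial: bystander, leave it standing where it is: glass vial with black cap, 15 mm across, 35 mm tall; origin at the centre of its underside
Not all that is in view belongs to the job. Of the things like the cover, leave any that is green; of the rest the smaller one is meant.

How it is judged:
By the outcome, as a careful person would: the job done as asked, in the order asked, and still so for the second after the job is handed in, with the robot touching nothing.
Of bolus1, bolus2, bolus3 only 2 to 3 are there at a start; the rules pass over those that are not, and their reading is None.
At some moment in a run one of cover may be knocked a few centimetres aside while the robot is not near it.
Once in a run the grip may slacken for a moment while it holds something.
It also fails if it takes over 210 s, if anything falls off the work surface, if the arm or the gripper's body presses on something with over 40 N, if the wrist force passes 120 N, or if a joint passes its speed limit or range.

## Robot

A 6-joint arm with a two-finger parallel gripper is mounted at the origin on the work surface. World frame = base frame: x ahead of the robot, y to its left, z up, the work surface at z = 0. Lengths are in mm, angles in degrees, forces in N, time in s.
With the tool pointing down it reaches from about 300 to 875 mm from the base axis. Payload 6.4 kg.
Tool frame: the origin (TCP) lies where the fingers leave the gripper's body, on its centre line; the fingertips stand 64 mm ahead of it and the grasp point (between the pads) lies 45 mm ahead of it; z points along the fingers, y is the line along which they close (so a half turn about z gives the same grasp; the last joint's range is limited). The gripper opens to 88 mm and grips with 3 to 60 N. Pads are 18 mm wide; open, the fingers measure 123 mm over their backs; the gripper's body (75 mm by 187 mm) begins 45 mm behind the grasp point.
Start: joints at [52.065, 10.359, 92.074, -0, 77.567, -11.82], TCP at [253.095, 516.318, 302.714] pointing down, gripper open.
Joint ranges: [-171.53, 171.53], [-51.25, 118.39], [17.06, 147.69], [-65.23, 245.23], [0, 150.52], [-178.68, 178.68]. Speed limits (degrees/s): [147.25, 147.25, 172.46, 180, 180, 180].

## Interface

Orientations are given as [roll, pitch, yaw] about the fixed x, y, z axes, in that order (R = Rz(yaw) Ry(pitch) Rx(roll)).
In Python, from plant import r gives the robot as it stands.
- The arm moves only by the tool servo_tool, never from a script. Its argument "increments" is one flat list of numbers, 7 for each row, row after row: the closure, from 0 (fully open) to 1 (shut), then the shift along the tool's x, y, z scaled (see below), then the turn, a rotation vector about the tool's x, y, z scaled (see below). In form: [claw, dx, dy, dz, rx, ry, rz, claw, dx, dy, dz, rx, ry, rz, ...]. A call has 1 to 8 rows; each row is the pose to reach, as a shift and turn from the pose commanded when the call began, along the tool's axes at that moment; what a row does not reach only later rows make up. The controller multiplies each number of a shift by 150 mm and each number of a turn by pi/2 rad. A row lasts 1/8 s, in which the tool goes at most 62.5 mm and 10.7 degrees, less where a joint would pass 70% of its speed; a pose out of reach is approached as far as the arm can. A call with a number of a shift or a turn outside -1 to 1 is refused whole. A call with a gripper value outside its range is refused whole. The fingers move at their own pace and stop on an object; "force" is the grip in N (left out, the last holds). Time passes only in rows, so rows that repeat a pose let the fingers close. It gives the time, the measured TCP pose, the force, the opening and the grip force at its end, in the units of the state.
- r.get_state(): the state, without advancing time (a new reading comes with each control period).
- r.capture(name): name is "side" or "top" or "wrist"; returns a dict with "color" (400x640x3 uint8, blue, green, red), "depth" (400x640 float32, mm along the optical axis (not along the pixel's ray), 0 where there is no reading), "fx", "fy", "cx", "cy" (pixels), "D" ([k1, k2, p1, p2, k3] as OpenCV has them; the pictures are not rectified), "rvec" (rotation vector, rad) and "tvec" (3), from world to camera coordinates, as OpenCV has them. Camera axes: x right, y down, z forward; pixel columns grow to the right and rows downward; lengths in mm; the calibration is good to about 2 mm. A picture is of the moment at which its call begins.
- r.sign_off(): hands the job in; it is judged then, once.
The state is a dict: "time": time; "joints": joint angles; "joint_velocities": joint speeds; "effort": joint torques, N m; "position": TCP position; "tool_rot": TCP orientation; "wrist_force": force on the tool from outside, world axes, zero at the start; "moment": the same for the moment, N m; "gripper_width": opening from 0.0 (shut) to 1.0 (fully open); "grasp_force": force on a finger pad.
Only numpy, scipy, OpenCV 4.12 (cv2) and the standard library are available. Lean on these libraries where they do the work, as an engineer would, in place of code of your own. Each camera call takes 0.05 s, during which the arm holds its last target. There are 200 camera calls.

## Working session

There is one attempt and no reset: what is moved stays moved. The work goes in short steps, Python scripts to look and compute and a tool call to move; the robot and the scene stay as the last step left them, time stands still between calls to the robot, and variables do not carry over. Pictures are saved under pics/ and viewed, at most 14 in all, crops included, and the job is handed in when it is done.

Besides the shell and the picture viewer there is one more tool, called after "Call:" as name(argument=value, ...), one argument or row to a line, values as JSON. servo_tool: Moves the arm, as the interface text tells. Its arguments: {"type":"object","properties":{"increments":{"type":"array","items":{"type":"number","minimum":-1,"maximum":1}},"force":{"type":"number"}},"required":["increments"]}

```bash
ls; mkdir -p pics
cat > h.py <<'E'
import numpy as np,cv2,pickle
from scipy.spatial.transform import Rotation as R
def cap(r,n,fn):
    c=r.capture(n); pickle.dump(c,open(f'pics/{fn}.pkl','wb')); cv2.imwrite(f'pics/{fn}.png',c['color']); return c
def load(fn): return pickle.load(open(f'pics/{fn}.pkl','rb'))
def ray(c,u,v):
    K=np.array([[c['fx'],0,c['cx']],[0,c['fy'],c['cy']],[0,0,1]])
    p=cv2.undistortPoints(np.array([[[u,v]]],float),K,np.array(c['D'],float))[0,0]
    M=cv2.Rodrigues(np.array(c['rvec'],float))[0]; t=np.array(c['tvec'],float).ravel()
    return -M.T@t, M.T@np.array([p[0],p[1],1])
def atz(c,u,v,z):
    o,d=ray(c,u,v); return o+d*(z-o[2])/d[2]
def dep(c,u,v):
    o,d=ray(c,u,v); return o+d*float(c['depth'][int(round(v)),int(round(u))])
def proj(c,P):
    K=np.array([[c['fx'],0,c['cx']],[0,c['fy'],c['cy']],[0,0,1]])
    return cv2.projectPoints(np.array(P,float).reshape(-1,1,3),np.array(c['rvec'],float),np.array(c['tvec'],float),K,np.array(c['D'],float))[0][:,0]
def crop(c,u0,v0,u1,v1,s,fn): cv2.imwrite(f'pics/{fn}.png',cv2.resize(c['color'][v0:v1,u0:u1],None,fx=s,fy=s,interpolation=cv2.INTER_CUBIC))
E
python3 - <<'E'
from h import *
from plant import r
a=cap(r,'top','t0');b=cap(r,'side','s0')
print(r.get_state())
for c in(a,b):print(c['fx'],ray(c,320,200))
E
```

```text
pics
{'time': 0.1, 'joints': array([ 5.20657916e+01,  1.03972480e+01,  9.21263618e+01, -5.39539187e-04,
        7.75677653e+01, -1.18193276e+01]), 'joint_velocities': array([ 0.00388747, -0.06238409, -0.20349545, -0.005388  ,  0.01027872,
       -0.10565947]), 'effort': array([-7.41706481e-04, -4.34812617e+01, -3.42695296e+01,  7.03672785e-02,
        3.39910900e-02, -2.65976212e-05]), 'position': array([252.83380051, 515.99655527, 301.9003005 ]), 'tool_rot': array([-1.79910454e+02, -1.82004779e-02,  1.53885222e+02]), 'wrist_force': array([-0.36517924,  0.04879406,  0.37105844]), 'moment': array([-0.00161855, -0.00632269,  0.02461401]), 'grasp_force': 0.0, 'gripper_width': 1.0025513151255918}
398.3585271847261 (array([ 350.98142147,    6.14373591, 1118.52488003]), array([ 0.18013282,  0.01234426, -0.98360388]))
395.45454393823655 (array([ 110.11555371, -735.34051622,  707.72341273]), array([ 0.40094751,  0.70195533, -0.58877812]))
```

View pics/t0.png

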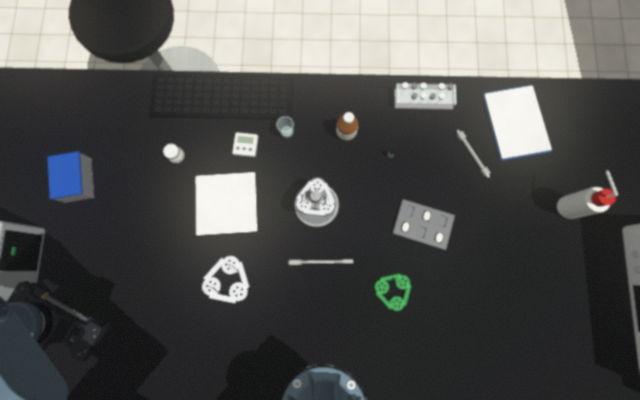

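View pics/s0.png

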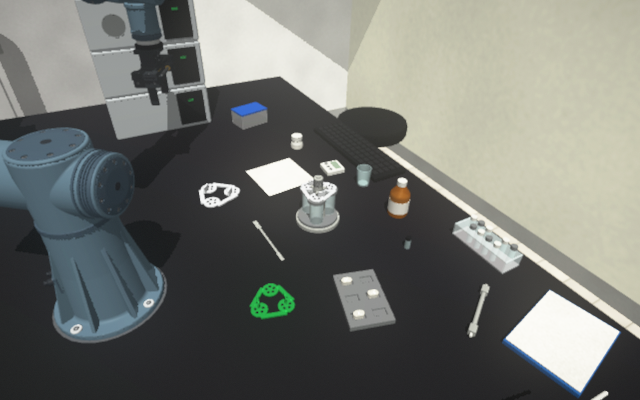

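Top view: there are three cover-like things. One is seated on the basket at (317,198), a white loose one is at (227,280) and a green one at (393,291). The green one is excluded. The loose white one looks larger than the one on the basket, so the basket's is meant; I'll confirm that in a crop. The pad is the square at (226,204), since the blue-edged sheet at (518,122) is a notebook. Boluses are at about (427,216), (406,227) and (438,238) in the tray.

Run:
```python
from h import *
c=load('t0')
a=cv2.resize(c['color'][170:230,285:350],(390,360),interpolation=cv2.INTER_CUBIC)
b=cv2.resize(c['color'][195:255,390:455],(390,360),interpolation=cv2.INTER_CUBIC)
d=cv2.resize(c['color'][250:310,195:260],(260,240),interpolation=cv2.INTER_CUBIC)
o=np.zeros((600,780,3),np.uint8);o[:360,:390]=a;o[:360,390:]=b;o[360:,:260]=d
e=cv2.resize(c['color'][170:240,190:265],(257,240),interpolation=cv2.INTER_CUBIC);o[360:,260:517]=e
cv2.imwrite('pics/c0.png',o)
```

```text
(no output)
```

View pics/c0.png

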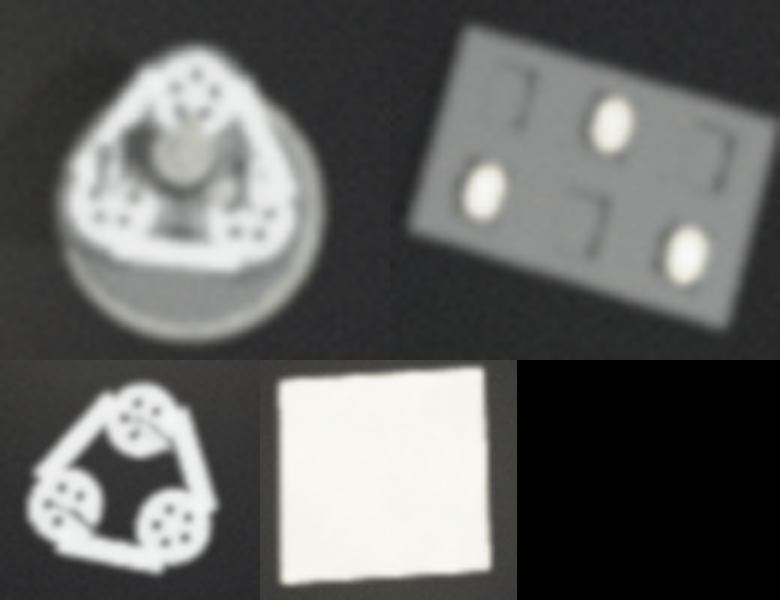

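Run:
```python
from h import *
c=load('t0');np.set_printoptions(precision=1,suppress=True)
f=lambda x,y,z,u0,v0,s,dx=0,dy=0:atz(c,u0+(x-dx+.5)/s-.5,v0+(y-dy+.5)/s-.5,z)
L=[f(195,85,101.5,285,170,6),f(105,210,101.5,285,170,6),f(255,218,101.5,285,170,6)]
print('lobes',L,np.mean(L,0),[np.linalg.norm(l-np.mean(L,0)) for l in L])
L=[f(142,418,4,195,250,4,0,360),f(66,506,4,195,250,4,0,360),f(172,526,4,195,250,4,0,360)]
print('big',np.mean(L,0),[np.linalg.norm(l-np.mean(L,0)) for l in L])
print('collar top', f(185,153,140,285,170,6))
print('base',f(193,215,5,285,170,6))
T=[f(x,y,12,390,195,6,390) for x,y in((468,24),(778,120),(724,330),(410,232))]
print('tray',T,np.mean(T,0))
for x,y in((612,124),(485,191),(687,254)): print('bol',f(x,y,18,390,195,6,390))
s=240/70
P=[f(x,y,2,190,170,s,260,360) for x,y in((279,381),(483,368),(491,569),(282,584))]
print('pad',P,np.mean(P,0))
```

```text
lobes [array([580.3,  27.5, 101.5]), array([524.2,  65. , 101.5]), array([522.1,   0.2, 101.5])] [542.2  30.9 101.5] [np.float64(38.25612823733735), np.float64(38.55995394350371), np.float64(36.70346705120822)]
big [325.7 271.6   4. ] [np.float64(44.7828317424412), np.float64(43.545537715090106), np.float64(43.091764607448376)]
collar top [542.4  30.2 140. ]
base [539.1  29.    5. ]
tray [array([ 562.7, -213. ,   12. ]), array([ 520.2, -356.8,   12. ]), array([ 422.2, -328.2,   12. ]), array([ 464.1, -184.7,   12. ])] [ 492.3 -270.7   12. ]
bol [ 515.8 -277.9   18. ]
bol [ 483.2 -218.5   18. ]
bol [ 456.2 -310.6   18. ]
pad [array([618.7, 381.7,   2. ]), array([633.7, 210.7,   2. ]), array([464.3, 195. ,   2. ]), array([448.3, 365.3,   2. ])] [541.2 288.2   2. ]
```

```bash
cat >> h.py <<'E'
def plan(r,x,y,z,yaw,cmd=None):
    s=r.get_state() if cmd is None else cmd
    p=np.array(s['position']);M=R.from_euler('xyz',s['tool_rot'],degrees=True)
    T=R.from_euler('xyz',[180,0,yaw],degrees=True)
    d=M.inv().apply(np.array([x,y,z])-p)/150; w=(M.inv()*T).as_rotvec()/(np.pi/2)
    n=max(np.linalg.norm(d)*150/62.5,np.linalg.norm(w)*90/10.7)
    print('shift',d.round(4),'turn',w.round(4),'rows>=%.1f'%n)
E
python3 - <<'E'
from h import *
from plant import r
c=r.capture('wrist');o,d=ray(c,320,200);s=r.get_state()
M=R.from_euler('xyz',s['tool_rot'],degrees=True)
print(c['fx'],o,d,'cam in tool',M.inv().apply(o-s['position']),M.inv().apply(d))
plan(r,490,30,330,90)
E
```

```text
289.22689273134574 [188.4777256  547.29456473 384.1484813 ] [ 0.24825564 -0.13771606 -0.95893193] cam in tool [ 71.60886451  -0.40257059 -82.09450872] [-0.28379056 -0.01313716  0.95887296]
shift [-2.8457 -2.2139 -0.1843] turn [-8.000e-04  3.000e-04  7.098e-01] rows>=8.7
```

Call:
servo_tool(
  increments=[0, -0.4, -0.26, 0, 0, 0, 0, 0, -0.79, -0.51, 0, 0, 0, 0, 0, -0.79, -0.51, 0, 0, 0, 0],
)

```text
time: 0.52
position: [327.0, 393.1, 302.4]
tool_rot: [-180.0, 0.0, 153.7]
wrist_force: [0.4, -0.8, 0.4]
gripper_width: 0.999
grasp_force: 0.0
```

Call:
servo_tool(
  increments=[0, -0.4, -0.26, 0, 0, 0, 0, 0, -0.79, -0.51, 0, 0, 0, 0, 0, -0.79, -0.51, 0, 0, 0, 0],
)

```text
time: 0.9
position: [399.8, 272.7, 302.7]
tool_rot: [180.0, 0.0, 153.7]
wrist_force: [0.7, -0.2, -0.6]
gripper_width: 1.002
grasp_force: 0.0
```

Call:
servo_tool(
  increments=[0, -0.4, -0.26, 0, 0, 0, 0, 0, -0.79, -0.51, 0, 0, 0, 0, 0, -0.79, -0.51, 0, 0, 0, 0],
)

```text
time: 1.27
position: [472.5, 152.3, 302.7]
tool_rot: [180.0, -0.0, 153.7]
wrist_force: [-0.9, -0.2, -0.1]
gripper_width: 1.001
grasp_force: 0.0
```

Call:
servo_tool(
  increments=[0, -0.4, -0.26, 0, 0, 0, 0, 0, -0.79, -0.51, 0, 0, 0, 0.2, 0, -0.79, -0.51, 0, 0, 0, 0.4, 0, -0.79, -0.51, 0, 0, 0, 0.6, 0, -0.79, -0.51, 0, 0, 0, 0.71, 0, -0.79, -0.51, 0, 0, 0, 0.71, 0, -0.79, -0.51, 0, 0, 0, 0.71],
)

```text
time: 2.15
position: [543.9, 35.0, 302.4]
tool_rot: [-180.0, -0.1, 89.7]
wrist_force: [-0.6, -0.5, 0.7]
gripper_width: 0.997
grasp_force: 0.0
```

Run:
```python
from h import *
from plant import r
c=cap(r,'wrist','w1');s=r.get_state();print(s['time'],s['position'],s['tool_rot'],s['joints'])
crop(c,160,60,480,300,2.5,'w1c')
```

```text
2.2 [543.92405175  34.9203278  302.47509865] [-1.79972395e+02 -5.97505005e-02  8.93361140e+01] [-8.83408581e+00  6.56162475e+00  9.64068462e+01  5.66581857e-02
  7.70673513e+01 -8.18291184e+00]
```

View pics/w1c.png

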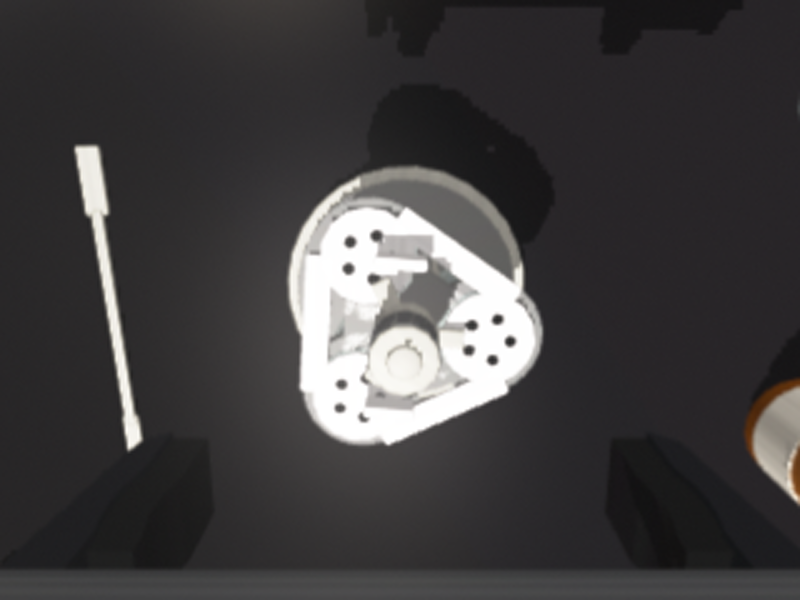

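Run:
```python
from h import *
np.set_printoptions(precision=1,suppress=True)
c=load('w1')
f=lambda x,y,z:atz(c,160+(x+.5)/2.5-.5,60+(y+.5)/2.5-.5,z)
C=f(404,359,145);print('stem',C,'collar',f(404,361,141.5))
l=f(488,339,101.5);print('lobe1',l)
print('hole L',[f(x,y,101.5) for x,y in((350,242),(377,236),(348,268),(373,279))])
print('hole B',[f(x,y,101.5) for x,y in((342,384),(340,408),(364,418))])
d=l-C;print(np.degrees(np.arctan2(d[1],d[0])),np.hypot(d[0],d[1]))
print('tabs',[f(x,y,116.5) for x,y in((381,236),(434,236),(425,263),(376,263),(366,408),(412,408))])
t=C.copy()
for yaw in(-8,-5,0,5):
  Q=R.from_euler('z',yaw,degrees=True).as_matrix()
  P=[C*[1,1,0]+[0,0,101.5]+Q@v for v in([34,0,0],[-17,29.4,0],[-17,-29.4,0],[-4,30,15],[-4,-30,15])]
  print(yaw,((proj(c,P)+.5-[160,60])*2.5-.5).tolist())
```

```text
stem [542.2  32.5 145. ] collar [542.2  30.7 141.5]
lobe1 [576.   27.5 101.5]
hole L [array([521. ,  67.1, 101.5]), array([531.6,  69.4, 101.5]), array([519.9,  56.8, 101.5]), array([529.7,  52.4, 101.5])]
hole B [array([516.1,   8.4, 101.5]), array([514.9,  -2.2, 101.5]), array([524.9,  -6.7, 101.5])]
-8.4875279925808 34.17105786083666
tabs [array([533.8,  71.4, 116.5]), array([553.4,  71.3, 116.5]), array([550.1,  61.2, 116.5]), array([531.8,  61.3, 116.5]), array([526.8,   3.5, 116.5]), array([545. ,   3.4, 116.5])]
-8 [[487.7058105745499, 338.26268651810165], [371.84230930632265, 249.84293345183727], [354.77499212281896, 389.92395168716405], [404.6175782005067, 258.953310390304], [384.4624588558065, 408.23276529797437]]
-5 [[488.31565030809656, 334.0596511998628], [367.72721514470146, 251.66495285609128], [358.27757873850527, 392.3147474566673], [400.3715631793214, 259.0524156824821], [388.3545902311648, 409.1297318176926]]
0 [[488.82727627568966, 326.98767297035056], [361.120658937381, 255.1668158104913], [364.3716618547729, 395.90175038667087], [393.3289866113081, 259.7078129036646], [394.92670242495046, 410.1971092275336]]
5 [[488.70032145566637, 319.87817964253975], [354.874971047808, 259.22254995472065], [370.7480152424091, 398.97213277250444], [386.37975777699944, 260.9703664228088], [401.565630855364, 410.7244997651144]]
```

Run:
```python
from h import *
from plant import r
plan(r,542.3,30.8,183.5,65)
```

```text
shift [-0.0284 -0.0101  0.7931] turn [-0.0004 -0.0006  0.2704] rows>=2.3
```

Call:
servo_tool(
  increments=[0, -0.028, -0.01, 0, 0, 0, 0.1, 0, -0.028, -0.01, 0.2, 0, 0, 0.2, 0, -0.028, -0.01, 0.5, 0, 0, 0.27, 0, -0.028, -0.01, 0.7, 0, 0, 0.27, 0, -0.028, -0.01, 0.79, 0, 0, 0.27, 0, -0.028, -0.01, 0.79, 0, 0, 0.27],
)

```text
time: 2.95
position: [542.2, 29.6, 183.7]
tool_rot: [-179.9, 0.0, 65.8]
wrist_force: [-0.7, 0.1, 1.3]
gripper_width: 1.003
grasp_force: 0.0
```

Call:
servo_tool(
  increments=[0.3, 0, 0, 0, 0, 0, 0, 0.6, 0, 0, 0, 0, 0, 0, 0.8, 0, 0, 0, 0, 0, 0, 0.8, 0, 0, 0, 0, 0, 0, 0.8, 0, 0, 0, 0, 0, 0],
  force=40,
)

```text
time: 3.58
position: [542.5, 28.7, 184.3]
tool_rot: [180.0, -0.0, 65.7]
wrist_force: [-0.6, 0.1, 0.1]
gripper_width: 0.454
grasp_force: 0.0
```

Call:
servo_tool(
  increments=[0.6, 0.012, -0.005, 0, 0, 0, 0, 0.8, 0.012, -0.005, 0, 0, 0, 0, 0.9, 0.012, -0.005, 0, 0, 0, 0, 0.9, 0.012, -0.005, 0, 0, 0, 0, 0.9, 0.012, -0.005, 0, 0, 0, 0, 0.9, 0.012, -0.005, 0, 0, 0, 0],
)

```text
time: 4.32
position: [541.9, 31.1, 184.1]
tool_rot: [-179.9, 0.0, 65.7]
wrist_force: [-5.9, 2.9, 4.0]
gripper_width: 0.281
grasp_force: 40.0
```

Call:
servo_tool(
  increments=[0.9, 0, -0.003, -0.03, 0, 0, 0, 0.9, 0, -0.003, -0.063, 0, 0, 0, 0.9, 0, -0.003, -0.063, 0, 0, 0, 0.9, 0, -0.003, -0.063, 0, 0, 0],
)

```text
time: 4.82
position: [541.7, 31.0, 193.1]
tool_rot: [-179.9, 0.0, 65.7]
wrist_force: [1.8, 2.2, -10.5]
gripper_width: 0.277
grasp_force: 40.0
```

Call:
servo_tool(
  increments=[0.9, 0, 0, 0, 0, 0, -0.1, 0.9, 0, 0, 0, 0, 0, -0.2, 0.9, 0, 0, 0, 0, 0, -0.3, 0.9, 0, 0, 0, 0, 0, -0.4, 0.9, 0, 0, 0, 0, 0, -0.5, 0.9, 0, 0, 0, 0, 0, -0.6, 0.9, 0, 0, 0, 0, 0, -0.67, 0.9, 0, 0, 0, 0, 0, -0.67],
)

```text
time: 5.82
position: [542.1, 31.1, 193.4]
tool_rot: [180.0, -0.0, 125.9]
wrist_force: [2.3, 2.8, -10.9]
gripper_width: 0.285
grasp_force: 40.0
```

Call:
servo_tool(
  increments=[0.9, 0, 0, 0.03, 0, 0, 0, 0.9, 0, 0, 0.065, 0, 0, 0, 0.9, 0, 0, 0.065, 0, 0, 0, 0.5, 0, 0, 0.065, 0, 0, 0, 0.5, 0, 0, 0.065, 0, 0, 0],
)

```text
time: 6.45
position: [543.3, 30.1, 185.3]
tool_rot: [179.9, 0.2, 126.0]
wrist_force: [0.6, -0.6, 0.6]
gripper_width: 0.483
grasp_force: 0.0
```

Call:
servo_tool(
  increments=[0, 0, 0, 0, 0, 0, 0, 0, 0, 0, -0.3, 0, 0, 0, 0, 0, 0, -0.5, 0, 0, -0.1, 0, 0, 0, -0.6, 0, 0, -0.2, 0, 0, 0, -0.6, 0, 0, -0.3, 0, 0, 0, -0.6, 0, 0, -0.4, 0, 0, 0, -0.6, 0, 0, -0.544, 0, 0, 0, -0.6, 0, 0, -0.544],
)

```text
time: 7.45
position: [542.4, 30.6, 274.5]
tool_rot: [-180.0, 0.1, 175.1]
wrist_force: [-0.8, 0.2, -0.6]
gripper_width: 1.001
grasp_force: 0.0
```

Run:
```python
from h import *
from plant import r
c=cap(r,'wrist','w2');s=r.get_state();print(s['time'],s['position'],s['tool_rot'])
crop(c,200,60,440,240,3.33,'w2c')
```

```text
7.5 [542.36964784  30.55190092 274.48681537] [-1.79973624e+02  5.77977479e-02  1.75104453e+02]
```

View pics/w2c.png

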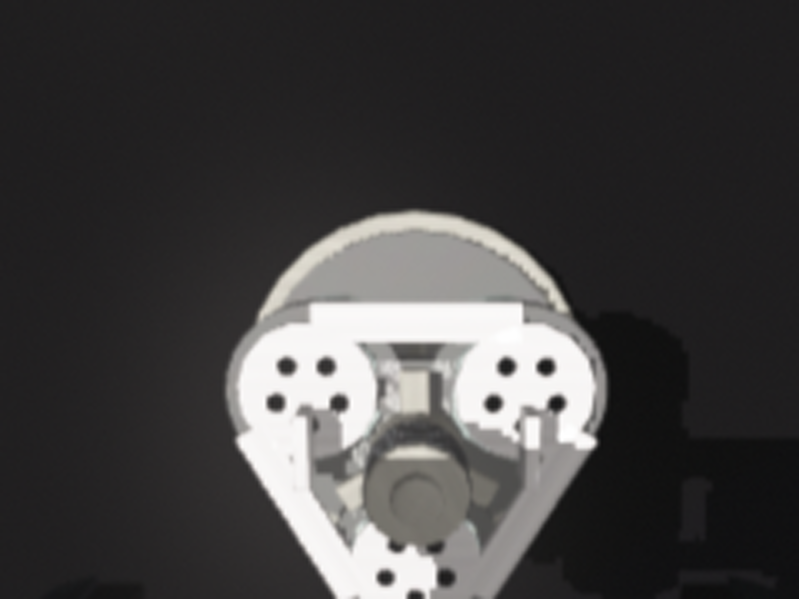

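The ears now point between the lobes (one at (414,390)), so the collar is released. The lobes and tabs sit square to the gripper, with tabs at (302,450) and (533,440).

Run:
```python
from h import *
from plant import r
np.set_printoptions(precision=1,suppress=True)
c=load('w2')
s=240/800
f=lambda x,y,z:atz(c,200+(x+.5)*.3-.5,60+(y+.5)*.3-.5,z)
A=[f(x,y,101.5) for x,y in((286,366),(326,366),(276,403),(339,403))];B=[f(x,y,101.5) for x,y in((507,366),(545,366),(494,403),(557,403))]
m=(np.mean(A,0)-np.mean(B,0));print(np.mean(A,0),np.mean(B,0),np.degrees(np.arctan2(m[1],m[0])),np.linalg.norm(m))
print('lobe1', f(416,562,101.5)) 
print('tabs',[f(x,y,116.5) for x,y in((294,415),(312,415),(524,416),(542,416))])
print('stem',f(417,495,145))
plan(r,542.4,30.8,167.5,175)
```

```text
[520.4   2.9 101.5] [525.4  61.7 101.5] -94.86327633548952 58.96930858450123
lobe1 [574.   27.9 101.5]
tabs [array([525. ,   0.7, 116.5]), array([525.4,   5.3, 116.5]), array([530.3,  59.3, 116.5]), array([530.7,  63.9, 116.5])]
stem [539.8  31.  145. ]
shift [0.  0.  0.7] turn [-0.  0.  0.] rows>=1.7
```

Call:
servo_tool(
  increments=[0, 0.028, 0.003, 0.2, 0, 0, 0, 0, 0.028, 0.003, 0.4, 0, 0, 0, 0, 0.028, 0.003, 0.6, 0, 0, 0, 0, 0.028, 0.003, 0.67, 0, 0, 0, 0, 0.028, 0.003, 0.71, 0, 0, 0, 0, 0.028, 0.003, 0.71, 0, 0, 0, 0, 0.028, 0.003, 0.71, 0, 0, 0],
)

```text
time: 8.38
position: [538.7, 31.6, 168.5]
tool_rot: [-180.0, 0.1, 174.9]
wrist_force: [0.5, -1.5, 0.2]
gripper_width: 0.999
grasp_force: 0.0
```

Call:
servo_tool(
  increments=[0.35, 0, 0, 0, 0, 0, 0, 0.35, 0, 0, 0, 0, 0, 0, 0.35, 0, 0, 0, 0, 0, 0, 0.35, 0, 0, 0, 0, 0, 0, 0.35, 0, 0, 0, 0, 0, 0],
  force=25,
)

```text
time: 9.0
position: [538.1, 31.7, 167.7]
tool_rot: [180.0, 0.0, 174.9]
wrist_force: [-0.9, 0.3, 2.6]
gripper_width: 0.722
grasp_force: 25.0
```

Call:
servo_tool(
  increments=[0.4, 0, 0, -0.04, 0, 0, 0, 0.4, 0, 0, -0.1, 0, 0, 0, 0.4, 0, 0, -0.2, 0, 0, 0, 0.4, 0, 0, -0.3, 0, 0, 0, 0.4, 0, 0, -0.42, 0, 0, 0, 0.4, 0, 0, -0.5, 0, 0, 0, 0.4, 0, 0, -0.5, 0, 0, 0],
  force=40,
)

```text
time: 9.88
position: [538.7, 31.6, 243.9]
tool_rot: [-180.0, 0.2, 174.9]
wrist_force: [0.1, 0.3, -0.6]
gripper_width: 0.72
grasp_force: 40.0
```

Run:
```python
from h import *
from plant import r
plan(r,538,288,243,175)
```

```text
shift [0.1552 1.7025 0.0053] turn [-0.0001  0.0017 -0.0006] rows>=4.1
```

Call:
servo_tool(
  increments=[0.4, 0.03, 0.3, 0, 0, 0, 0, 0.4, 0.06, 0.6, 0, 0, 0, 0, 0.4, 0.08, 0.85, 0, 0, 0, 0, 0.4, 0.08, 0.85, 0, 0, 0, 0],
)

```text
time: 10.38
position: [536.5, 161.9, 241.6]
tool_rot: [180.0, -0.1, 175.1]
wrist_force: [0.2, -1.1, -1.1]
gripper_width: 0.724
grasp_force: 40.0
```

Call:
servo_tool(
  increments=[0.4, 0.03, 0.3, 0, 0, 0, 0, 0.4, 0.06, 0.6, 0, 0, 0, 0, 0.4, 0.08, 0.85, 0.1, 0, 0, 0, 0.4, 0.08, 0.85, 0.3, 0, 0, 0, 0.4, 0.08, 0.85, 0.6, 0, 0, 0, 0.4, 0.08, 0.85, 0.8, 0, 0, 0, 0.4, 0.08, 0.85, 0.9, 0, 0, 0, 0.4, 0.08, 0.85, 0.9, 0, 0, 0],
)

```text
time: 11.38
position: [536.2, 287.0, 106.4]
tool_rot: [-179.9, -0.1, 174.9]
wrist_force: [0.4, -0.2, -0.8]
gripper_width: 0.719
grasp_force: 40.0
```

Lower 30 mm slowly to touch down.

Call:
servo_tool(
  increments=[0.4, 0, 0, 0.06, 0, 0, 0, 0.4, 0, 0, 0.12, 0, 0, 0, 0.4, 0, 0, 0.16, 0, 0, 0, 0.4, 0, 0, 0.185, 0, 0, 0, 0.4, 0, 0, 0.2, 0, 0, 0, 0.4, 0, 0, 0.2, 0, 0, 0],
)

```text
time: 12.12
position: [536.5, 287.8, 77.3]
tool_rot: [-180.0, -0.0, 174.9]
wrist_force: [-0.1, 0.3, -0.7]
gripper_width: 0.719
grasp_force: 40.0
```

Call:
servo_tool(
  increments=[0.4, 0, 0, 0.006, 0, 0, 0, 0.4, 0, 0, 0.01, 0, 0, 0, 0.4, 0, 0, 0.01, 0, 0, 0, 0.4, 0, 0, 0.01, 0, 0, 0],
)

```text
time: 12.62
position: [536.7, 287.8, 76.2]
tool_rot: [180.0, 0.0, 174.9]
wrist_force: [-0.4, -0.7, 2.1]
gripper_width: 0.72
grasp_force: 40.0
```

Touching. Release, rise, and head for the tray.

Call:
servo_tool(
  increments=[0.2, 0, 0, 0, 0, 0, 0, 0, 0, 0, 0, 0, 0, 0, 0, 0, 0, 0, 0, 0, 0, 0, 0, 0, -0.2, 0, 0, 0, 0, 0, 0, -0.6, 0, 0, 0, 0, 0, 0, -1, 0, 0, 0, 0, 0, 0, -1, 0, 0, 0],
  force=20,
)

```text
time: 13.5
position: [539.5, 288.8, 232.3]
tool_rot: [179.8, 0.6, 175.0]
wrist_force: [-0.1, 0.1, -1.3]
gripper_width: 1.001
grasp_force: 0.0
```

Call:
servo_tool(
  increments=[0, 0.05, -0.4, 0, 0, 0, 0, 0, 0.1, -0.8, 0, 0, 0, 0, 0, 0.11, -1, 0, 0, 0, 0, 0, 0.11, -1, 0, 0, 0, 0],
)

```text
time: 14.0
position: [506.2, 138.1, 224.8]
tool_rot: [-180.0, -0.1, 174.8]
wrist_force: [-0.8, -0.1, -0.3]
gripper_width: 0.997
grasp_force: 0.0
```

Call:
servo_tool(
  increments=[0, 0.05, -0.4, 0, 0, 0, 0.1, 0, 0.1, -0.8, 0, 0, 0, 0.2, 0, 0.11, -1, 0, 0, 0, 0.2, 0, 0.11, -1, 0, 0, 0, 0.2],
)

```text
time: 14.5
position: [477.3, -8.8, 225.4]
tool_rot: [180.0, -0.0, 156.8]
wrist_force: [-0.6, 0.7, 0.7]
gripper_width: 1.001
grasp_force: 0.0
```

Run:
```python
from h import *
from plant import r
plan(r,475,-280,250,73.5)
```

```text
shift [-0.6981 -1.6677 -0.1646] turn [-2.000e-04 -4.000e-04  9.255e-01] rows>=7.8
```

Call:
servo_tool(
  increments=[0, -0.19, -0.4, 0, 0, 0, 0, 0, -0.38, -0.785, 0, 0, 0, 0, 0, -0.38, -0.785, 0, 0, 0, 0],
)

```text
time: 14.88
position: [484.6, -140.5, 225.7]
tool_rot: [180.0, 0.0, 156.8]
wrist_force: [0.0, -0.0, -0.0]
gripper_width: 0.997
grasp_force: 0.0
```

Call:
servo_tool(
  increments=[0, -0.19, -0.4, 0, 0, 0, 0, 0, -0.38, -0.785, 0, 0, 0, -0.075, 0, -0.38, -0.785, 0, 0, 0, -0.075, 0, -0.38, -0.785, 0, 0, 0, -0.075, 0, -0.38, -0.785, 0, 0, 0, -0.075],
)

```text
time: 15.5
position: [490.3, -267.1, 225.5]
tool_rot: [179.9, -0.1, 163.8]
wrist_force: [-0.2, -0.8, 0.6]
gripper_width: 0.998
grasp_force: 0.0
```

Run:
```python
from h import *
from plant import r
c=cap(r,'wrist','w3');s=r.get_state();print(s['time'],s['position'],s['tool_rot'],s['joints'])
crop(c,160,100,480,340,2.5,'w3c')
```

```text
15.55 [ 490.26494983 -267.28286534  225.66383373] [ 1.79958654e+02 -4.00107975e-02  1.63802261e+02] [-4.07866747e+01  1.29491374e+01  9.84488429e+01  2.24903018e-02
  6.86556079e+01 -1.14597117e+02]
```

View pics/w3c.png

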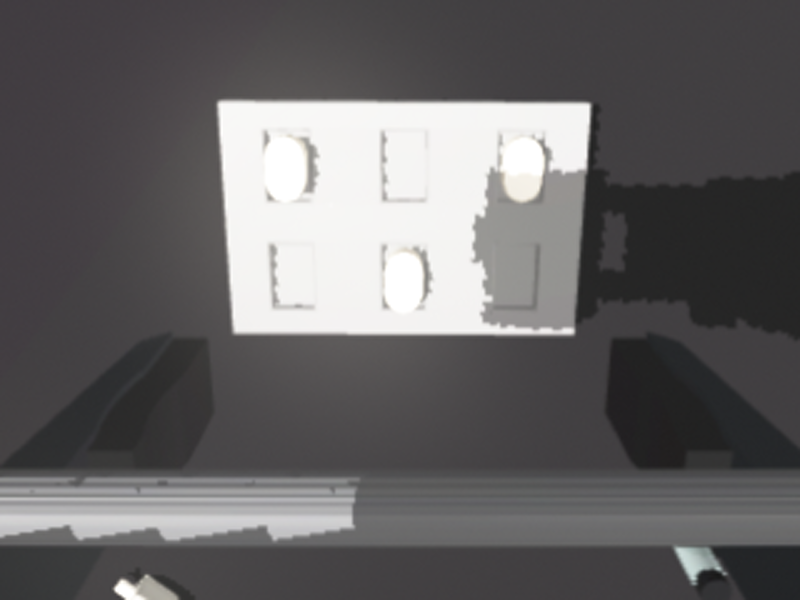

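Looking down, the tray lies square to the tool, with boluses at (287,168), (524,170) and (405,281).

Run:
```python
from h import *
from plant import r
np.set_printoptions(precision=1,suppress=True)
c=load('w3')
f=lambda x,y,z:atz(c,160+(x+.5)/2.5-.5,100+(y+.5)/2.5-.5,z)
for p in((287,168),(524,170),(405,281)): print(f(*p,16))
T=[f(x,y,12) for x,y in((219,101),(591,102),(575,333),(233,334))];print(T,np.mean(T,0))
d=T[0]-T[1];print(np.degrees(np.arctan2(d[1],d[0])),np.linalg.norm(d))
b=np.mean(T,0)[:2]
plan(r,*f(405,281,16)[:2],77.5,163.6)
```

```text
[ 456.3 -309.7   16. ]
[ 484.  -217.2   16. ]
[ 516.3 -277.1   16. ]
[array([ 423.3, -328. ,   12. ]), array([ 465.5, -184.3,   12. ]), array([ 561.8, -212.3,   12. ]), array([ 520.1, -357.4,   12. ])] [ 492.7 -270.5   12. ]
-106.34186826768376 149.77946002607663
shift [-0.2 -0.   1. ] turn [ 0. -0.  0.] rows>=2.4
```

Call:
servo_tool(
  increments=[0, -0.1, 0, 0.3, 0, 0, 0, 0, -0.2, 0, 0.6, 0, 0, 0, 0, -0.2, 0, 0.85, 0, 0, 0, 0.3, -0.2, 0, 0.95, 0, 0, 0, 0.5, -0.2, 0, 0.977, 0, 0, 0, 0.5, -0.2, 0, 0.977, 0, 0, 0, 0.5, -0.2, 0, 0.977, 0, 0, 0],
)

```text
time: 16.42
position: [519.6, -278.5, 81.1]
tool_rot: [-179.9, 0.2, 163.7]
wrist_force: [0.1, -0.6, 0.4]
gripper_width: 0.574
grasp_force: 0.0
```

Call:
servo_tool(
  increments=[0.5, 0, 0, 0.01, 0, 0, 0, 0.5, 0, 0, 0.01, 0, 0, 0],
)

```text
time: 16.68
position: [518.8, -278.0, 78.2]
tool_rot: [-180.0, 0.0, 163.7]
wrist_force: [0.3, 0.1, -0.7]
gripper_width: 0.5
grasp_force: 0.0
```

Call:
servo_tool(
  increments=[0.6, 0.018, 0.001, 0.006, 0, 0, 0, 0.8, 0.018, 0.001, 0.006, 0, 0, 0, 0.9, 0.018, 0.001, 0.006, 0, 0, 0, 0.95, 0.018, 0.001, 0.006, 0, 0, 0, 0.95, 0.018, 0.001, 0.006, 0, 0, 0, 0.95, 0.018, 0.001, 0.006, 0, 0, 0],
)

```text
time: 17.42
position: [516.2, -277.0, 77.0]
tool_rot: [-180.0, 0.0, 163.7]
wrist_force: [0.2, 0.6, 1.1]
gripper_width: 0.164
grasp_force: 20.0
```

Call:
servo_tool(
  increments=[0.95, 0, 0, -0.1, 0, 0, 0, 0.95, 0, 0, -0.4, 0, 0, 0, 0.95, 0, 0, -0.7, 0, 0, 0, 0.95, 0.03, 0.2, -1, 0, 0, 0, 0.95, 0.06, 0.5, -1, 0, 0, 0, 0.95, 0.08, 0.8, -1, 0, 0, 0, 0.95, 0.08, 0.8, -1, 0, 0, 0],
)

```text
time: 18.3
position: [538.8, -155.8, 228.2]
tool_rot: [180.0, 0.1, 163.9]
wrist_force: [-0.3, -0.1, 0.3]
gripper_width: 0.165
grasp_force: 20.0
```

Call:
servo_tool(
  increments=[0.95, 0.03, 0.3, 0, 0, 0, 0, 0.95, 0.06, 0.6, 0, 0, 0, 0, 0.95, 0.08, 0.8, 0, 0, 0, 0, 0.95, 0.08, 0.8, 0, 0, 0, 0],
)

```text
time: 18.8
position: [560.8, -39.0, 227.6]
tool_rot: [-180.0, 0.0, 163.8]
wrist_force: [0.7, -0.1, 1.1]
gripper_width: 0.164
grasp_force: 20.0
```

Call:
servo_tool(
  increments=[0.95, 0.02, 0.25, 0, 0, 0, -0.06, 0.95, 0.042, 0.46, 0, 0, 0, -0.126, 0.95, 0.042, 0.46, 0, 0, 0, -0.126, 0.95, 0.042, 0.46, 0, 0, 0, -0.126, 0.95, 0.042, 0.46, 0, 0, 0, -0.126],
)

```text
time: 19.42
position: [573.8, 26.5, 227.0]
tool_rot: [-180.0, 0.0, 174.9]
wrist_force: [0.4, 0.7, 0.4]
gripper_width: 0.166
grasp_force: 20.0
```

Run:
```python
from h import *
from plant import r
c=cap(r,'wrist','w4');s=r.get_state();print(s['time'],s['position'],s['tool_rot'],s['joints'])
crop(c,160,100,480,340,2.5,'w4c')
plan(r,573.9,28.2,163.5,175)
```

```text
19.475 [573.8511594   26.73143839 227.03916665] [-1.79982872e+02  3.00396642e-03  1.74909291e+02] [-9.15837627e+00  1.47616808e+01  9.60374919e+01 -1.80483452e-02
  6.91966168e+01 -9.40612578e+01]
shift [0.0006 0.0099 0.4236] turn [-0.0002  0.     -0.001 ] rows>=1.0
```

View pics/w4c.png

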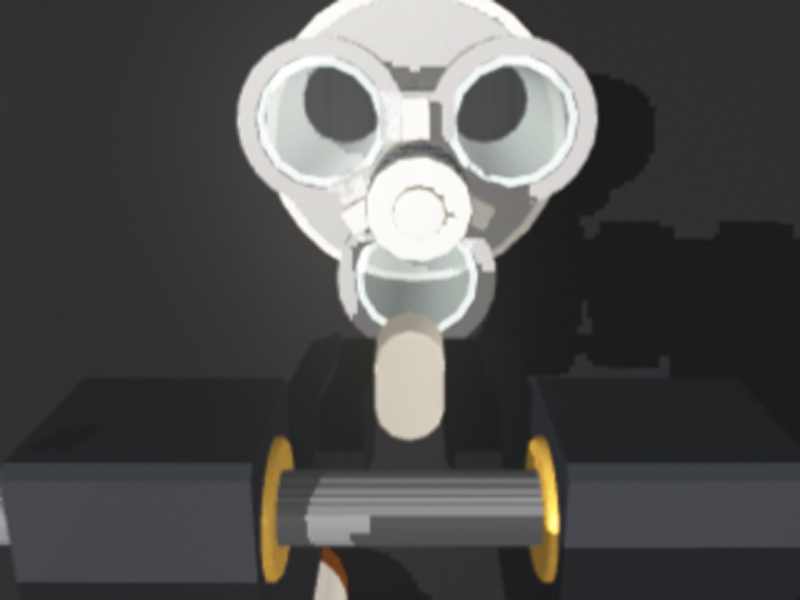

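The bolus is held at (410,385). The tube mouths are at (320,120), (514,121) and (417,283).

Run:
```python
from h import *
from plant import r
np.set_printoptions(precision=1,suppress=True)
c=load('w4')
f=lambda x,y,z:atz(c,160+(x+.5)/2.5-.5,100+(y+.5)/2.5-.5,z)
a,b=f(319,120,97.5),f(515,121,97.5);print(a,b,f(417,281,97.5))
print([f(x,282,97.5) for x in(359,475)])
m=(a+b)/2;d=a-b;u=d/np.linalg.norm(d);n=np.array([-u[1],u[0],0]);print('centre',m+16*n,m-16*n,np.linalg.norm(d),np.degrees(np.arctan2(d[1],d[0])))
```

```text
[522.9   3.9  97.5] [528.2  60.6  97.5] [574.5  28.   97.5]
[array([573.3,  10.1,  97.5]), array([576.4,  45.9,  97.5])]
centre [541.5  30.8  97.5] [509.6  33.8  97.5] 56.88600537525376 -95.36572932171957
```

Call:
servo_tool(
  increments=[0.95, 0, 0.01, 0.2, 0, 0, 0, 0.95, 0, 0.01, 0.36, 0, 0, 0, 0.95, 0, 0.01, 0.42, 0, 0, 0, 0.95, 0, 0.01, 0.42, 0, 0, 0, 0.95, 0, 0.01, 0.42, 0, 0, 0],
)

```text
time: 20.1
position: [574.7, 29.3, 165.0]
tool_rot: [-180.0, 0.1, 175.0]
wrist_force: [0.7, -0.2, 0.9]
gripper_width: 0.165
grasp_force: 20.0
```

Call:
servo_tool(
  increments=[0.5, 0, 0, 0, 0, 0, 0, 0.5, 0, 0, 0, 0, 0, 0, 0.5, 0, 0, 0, 0, 0, 0, 0.5, 0, 0, -0.2, 0, 0, 0, 0.5, 0, 0, -0.43, 0, 0, 0, 0.5, 0, 0, -0.43, 0, 0, 0],
)

```text
time: 20.85
position: [575.7, 29.4, 231.6]
tool_rot: [-180.0, 0.3, 175.0]
wrist_force: [0.5, -0.0, -0.0]
gripper_width: 0.499
grasp_force: 0.0
```

Run:
```python
from h import *
from plant import r
s=r.get_state();print(s['position']);plan(r,484,-217.3,228,163.6)
c=cap(r,'wrist','w5');crop(c,260,130,400,270,2.5,'w5c')
```

```text
[575.69896378  29.40698053 231.64215097]
shift [ 0.4671 -1.6914  0.0221] turn [1.000e-04 3.900e-03 1.272e-01] rows>=4.2
```

View pics/w5c.png

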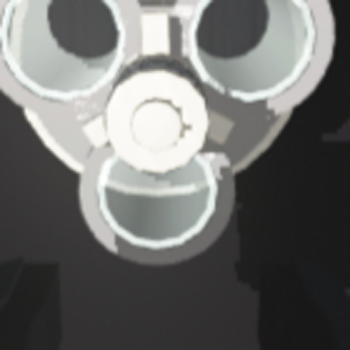

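Call:
servo_tool(
  increments=[0.5, 0.1, -0.35, 0, 0, 0, 0, 0.5, 0.2, -0.7, 0, 0, 0, 0, 0.5, 0.23, -0.84, 0, 0, 0, 0, 0.5, 0.23, -0.84, 0, 0, 0, 0],
)

```text
time: 21.4
position: [527.7, -93.9, 227.1]
tool_rot: [180.0, -0.1, 174.9]
wrist_force: [0.7, -0.6, -0.8]
gripper_width: 0.504
grasp_force: 0.0
```

Call:
servo_tool(
  increments=[0.5, 0.1, -0.35, 0, 0, 0, 0.06, 0.5, 0.2, -0.7, 0, 0, 0, 0.127, 0.5, 0.23, -0.84, 0, 0, 0, 0.127, 0.5, 0.23, -0.84, 0, 0, 0, 0.127, 0.5, 0.23, -0.84, 0, 0, 0, 0.127],
)

```text
time: 22.02
position: [483.8, -214.0, 227.9]
tool_rot: [179.9, -0.1, 163.7]
wrist_force: [-0.1, -0.3, 0.1]
gripper_width: 0.5
grasp_force: 0.0
```

Run:
```python
from h import *
from plant import r
s=r.get_state();print(s['position']);plan(r,484,-217.3,77,163.6)
```

```text
[ 483.77365715 -213.95351275  227.87831895]
shift [-0.0087 -0.022   1.0058] turn [ 0.0006 -0.0006  0.0008] rows>=2.4
```

Call:
servo_tool(
  increments=[0.5, -0.009, -0.022, 0.3, 0, 0, 0, 0.5, -0.009, -0.022, 0.6, 0, 0, 0, 0.5, -0.009, -0.022, 0.85, 0, 0, 0, 0.5, -0.009, -0.022, 0.95, 0, 0, 0, 0.5, -0.009, -0.022, 0.985, 0, 0, 0, 0.5, -0.009, -0.022, 0.985, 0, 0, 0, 0.5, -0.009, -0.022, 0.985, 0, 0, 0],
)

```text
time: 22.9
position: [484.7, -219.6, 82.1]
tool_rot: [-179.9, 0.1, 163.6]
wrist_force: [0.2, 0.8, -0.1]
gripper_width: 0.497
grasp_force: 0.0
```

Call:
servo_tool(
  increments=[0.5, 0, 0, 0.01, 0, 0, 0, 0.5, 0, 0, 0.01, 0, 0, 0],
)

```text
time: 23.15
position: [483.9, -219.2, 79.6]
tool_rot: [-180.0, 0.0, 163.6]
wrist_force: [0.5, 1.0, 0.4]
gripper_width: 0.499
grasp_force: 0.0
```

Call:
servo_tool(
  increments=[0.6, 0.003, 0.011, 0.015, 0, 0, 0, 0.8, 0.003, 0.011, 0.015, 0, 0, 0, 0.9, 0.003, 0.011, 0.015, 0, 0, 0, 0.95, 0.003, 0.011, 0.015, 0, 0, 0, 0.95, 0.003, 0.011, 0.015, 0, 0, 0, 0.95, 0.003, 0.011, 0.015, 0, 0, 0],
)

```text
time: 23.9
position: [483.8, -217.4, 77.0]
tool_rot: [-180.0, 0.0, 163.6]
wrist_force: [0.3, -0.6, -0.8]
gripper_width: 0.164
grasp_force: 20.0
```

Call:
servo_tool(
  increments=[0.95, 0, 0, -0.1, 0, 0, 0, 0.95, 0, 0, -0.4, 0, 0, 0, 0.95, 0, 0, -0.7, 0, 0, 0, 0.95, 0.03, 0.2, -1, 0, 0, 0, 0.95, 0.06, 0.5, -1, 0, 0, 0, 0.95, 0.08, 0.8, -1, 0, 0, 0, 0.95, 0.08, 0.8, -1, 0, 0, 0],
)

```text
time: 24.78
position: [506.5, -96.3, 228.2]
tool_rot: [180.0, 0.1, 163.8]
wrist_force: [-0.3, -0.1, -0.1]
gripper_width: 0.172
grasp_force: 20.0
```

Call:
servo_tool(
  increments=[0.95, 0.03, 0.3, 0, 0, 0, 0.1, 0.95, 0.06, 0.6, 0, 0, 0, 0.2, 0.95, 0.12, 0.9, 0, 0, 0, 0.3, 0.95, 0.155, 1, 0, 0, 0, 0.4, 0.95, 0.155, 1, 0, 0, 0, 0.5, 0.95, 0.155, 1, 0, 0, 0, 0.54, 0.95, 0.155, 1, 0, 0, 0, 0.54],
)

```text
time: 25.65
position: [526.4, 50.9, 227.5]
tool_rot: [180.0, 0.0, 115.0]
wrist_force: [-0.1, -0.2, -0.0]
gripper_width: 0.163
grasp_force: 20.0
```

Run:
```python
from h import *
from plant import r
s=r.get_state();print(s['position'],s['gripper_width']);plan(r,528.3,60.1,164,115)
```

```text
[526.41177595  50.86009173 227.52420262] 0.16280912828101765
shift [0.0507 0.0373 0.4235] turn [0.0002 0.0004 0.0001] rows>=1.0
```

Call:
servo_tool(
  increments=[0.95, 0.05, 0.036, 0, 0, 0, 0, 0.95, 0.05, 0.036, 0.2, 0, 0, 0, 0.95, 0.05, 0.036, 0.36, 0, 0, 0, 0.95, 0.05, 0.036, 0.42, 0, 0, 0, 0.95, 0.05, 0.036, 0.42, 0, 0, 0, 0.95, 0.05, 0.036, 0.42, 0, 0, 0],
)

```text
time: 26.4
position: [528.7, 60.7, 165.0]
tool_rot: [179.9, 0.0, 115.0]
wrist_force: [0.5, 0.0, 0.2]
gripper_width: 0.164
grasp_force: 20.0
```

Release, rise, go to the third bolus at (456.3,-309.7).

Call:
servo_tool(
  increments=[0.5, 0, 0, 0, 0, 0, 0, 0.5, 0, 0, 0, 0, 0, 0, 0.5, 0, 0, 0, 0, 0, 0, 0.5, 0, 0, -0.2, 0, 0, 0, 0.5, 0, 0, -0.43, 0, 0, 0, 0.5, 0, 0, -0.43, 0, 0, 0],
)

```text
time: 27.15
position: [529.6, 60.6, 231.4]
tool_rot: [179.7, 0.2, 115.0]
wrist_force: [0.4, -0.6, -0.5]
gripper_width: 0.493
grasp_force: 0.0
```

Run:
```python
from h import *
from plant import r
s=r.get_state();print(s['position'],s['gripper_width']);plan(r,456.3,-309.7,228,163.6)
```

```text
[529.63398718  60.56333225 231.40038751] 0.4925235407424314
shift [-2.0302 -1.4867  0.0214] turn [ 0.0022  0.0032 -0.5399] rows>=6.0
```

Call:
servo_tool(
  increments=[0.5, -0.3, -0.22, 0, 0, 0, 0, 0.5, -0.6, -0.44, 0, 0, 0, 0, 0.5, -0.9, -0.66, 0, 0, 0, 0, 0.5, -1, -0.733, 0, 0, 0, 0, 0.5, -1, -0.733, 0, 0, 0, 0],
)

```text
time: 27.78
position: [491.3, -122.2, 227.7]
tool_rot: [-180.0, -0.1, 114.9]
wrist_force: [0.7, 0.4, -0.5]
gripper_width: 0.5
grasp_force: 0.0
```

Call:
servo_tool(
  increments=[0.5, -0.3, -0.22, 0, 0, 0, -0.1, 0.5, -0.6, -0.44, 0, 0, 0, -0.2, 0.5, -0.9, -0.66, 0, 0, 0, -0.3, 0.5, -1, -0.733, 0, 0, 0, -0.4, 0.5, -1, -0.733, 0, 0, 0, -0.5, 0.5, -1, -0.733, 0, 0, 0, -0.54, 0.5, -1, -0.733, 0, 0, 0, -0.54],
)

```text
time: 28.65
position: [456.2, -302.5, 228.0]
tool_rot: [179.9, -0.0, 163.7]
wrist_force: [0.2, -0.4, -0.4]
gripper_width: 0.5
grasp_force: 0.0
```

Run:
```python
from h import *
from plant import r
s=r.get_state();print(s['position'],s['gripper_width']);plan(r,456.3,-309.7,77,163.6)
```

```text
[ 456.24459618 -302.45512604  227.95520771] 0.5004212183232711
shift [-0.0145 -0.0472  1.0063] turn [ 0.0006 -0.0004  0.0008] rows>=2.4
```

Call:
servo_tool(
  increments=[0.5, -0.014, -0.042, 0.3, 0, 0, 0, 0.5, -0.014, -0.042, 0.6, 0, 0, 0, 0.5, -0.014, -0.042, 0.85, 0, 0, 0, 0.5, -0.014, -0.042, 0.95, 0, 0, 0, 0.5, -0.014, -0.042, 0.985, 0, 0, 0, 0.5, -0.014, -0.042, 0.985, 0, 0, 0, 0.5, -0.014, -0.042, 0.985, 0, 0, 0],
)

```text
time: 29.52
position: [456.5, -311.4, 82.2]
tool_rot: [-179.9, 0.1, 163.6]
wrist_force: [-0.6, 0.5, 0.0]
gripper_width: 0.5
grasp_force: 0.0
```

Call:
servo_tool(
  increments=[0.5, 0, 0, 0.01, 0, 0, 0, 0.5, 0, 0, 0.01, 0, 0, 0],
)

```text
time: 29.78
position: [455.8, -310.9, 79.6]
tool_rot: [-180.0, 0.0, 163.6]
wrist_force: [-0.4, 0.2, 0.1]
gripper_width: 0.497
grasp_force: 0.0
```

Call:
servo_tool(
  increments=[0.6, -0.002, 0.008, 0.015, 0, 0, 0, 0.8, -0.002, 0.008, 0.015, 0, 0, 0, 0.9, -0.002, 0.008, 0.015, 0, 0, 0, 0.95, -0.002, 0.008, 0.015, 0, 0, 0, 0.95, -0.002, 0.008, 0.015, 0, 0, 0, 0.95, -0.002, 0.008, 0.015, 0, 0, 0],
)

```text
time: 30.52
position: [456.3, -309.7, 77.0]
tool_rot: [180.0, -0.0, 163.6]
wrist_force: [-0.6, -0.0, 0.1]
gripper_width: 0.168
grasp_force: 20.0
```

Call:
servo_tool(
  increments=[0.95, 0, 0, -0.1, 0, 0, 0, 0.95, 0, 0, -0.4, 0, 0, 0, 0.95, 0, 0, -0.7, 0, 0, 0, 0.95, 0.03, 0.2, -1, 0, 0, 0, 0.95, 0.06, 0.5, -1, 0, 0, 0, 0.95, 0.08, 0.9, -1, 0, 0, 0, 0.95, 0.08, 0.9, -1, 0, 0, 0],
)

```text
time: 31.4
position: [483.4, -173.4, 228.1]
tool_rot: [180.0, 0.0, 163.9]
wrist_force: [-0.5, 0.5, -0.5]
gripper_width: 0.168
grasp_force: 20.0
```

Call:
servo_tool(
  increments=[0.95, 0.03, 0.3, 0, 0, 0, 0.1, 0.95, 0.06, 0.6, 0, 0, 0, 0.2, 0.95, 0.08, 0.9, 0, 0, 0, 0.3, 0.95, 0.08, 1, 0, 0, 0, 0.4, 0.95, 0.08, 1, 0, 0, 0, 0.5, 0.95, 0.08, 1, 0, 0, 0, 0.6, 0.95, 0.08, 1, 0, 0, 0, 0.6],
)

```text
time: 32.28
position: [514.0, -30.3, 227.6]
tool_rot: [180.0, 0.0, 109.7]
wrist_force: [0.1, -0.4, 0.0]
gripper_width: 0.167
grasp_force: 20.0
```

Run:
```python
from h import *
from plant import r
s=r.get_state();print(s['position'],s['gripper_width']);plan(r,523.5,4.6,228,55)
```

```text
[513.99016525 -30.32647087 227.59625851] 0.1674659029747198
shift [ 0.198   0.138  -0.0028] turn [5.000e-04 3.000e-04 6.073e-01] rows>=5.1
```

Call:
servo_tool(
  increments=[0.95, 0.1, 0.07, 0, 0, 0, 0.1, 0.95, 0.198, 0.138, 0, 0, 0, 0.2, 0.95, 0.198, 0.138, 0, 0, 0, 0.3, 0.95, 0.198, 0.138, 0, 0, 0, 0.4, 0.95, 0.198, 0.138, 0, 0, 0, 0.5, 0.95, 0.198, 0.138, 0, 0, 0, 0.607, 0.95, 0.198, 0.138, 0, 0, 0, 0.607, 0.95, 0.198, 0.138, 0.1, 0, 0, 0.607],
)

```text
time: 33.28
position: [524.2, 4.9, 212.7]
tool_rot: [179.8, -0.1, 55.2]
wrist_force: [0.0, -0.2, 0.3]
gripper_width: 0.167
grasp_force: 20.0
```

Run:
```python
from h import *
from plant import r
s=r.get_state();print(s['position'],s['gripper_width']);plan(r,523.5,4.6,164,55)
c=cap(r,'wrist','w6');crop(c,160,100,480,340,2.5,'w6c')
```

```text
[524.1972757    4.88460731 212.7414175 ] 0.16693095074585143
shift [-0.0046 -0.0037  0.3249] turn [ 0.0019 -0.0007  0.0025] rows>=0.8
```

View pics/w6c.png

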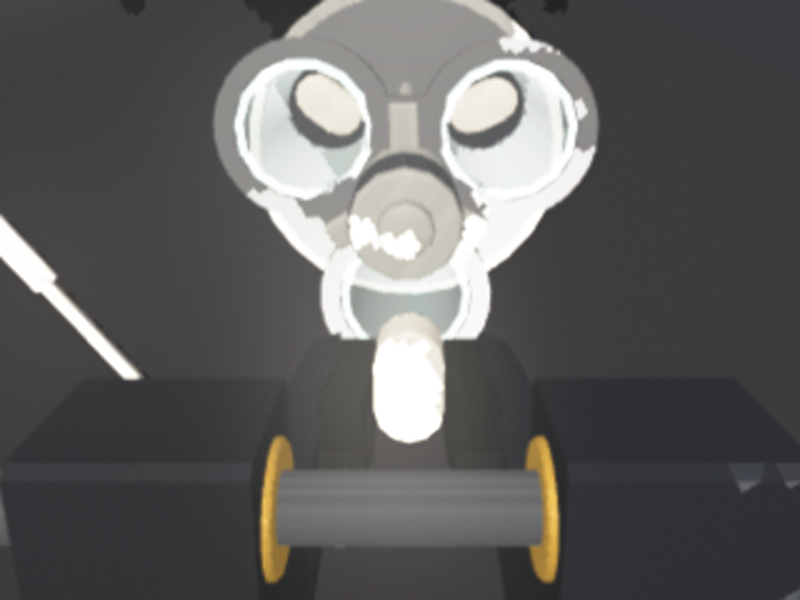

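Boluses lie on the floors of both other tubes, at (325,103) and (485,103), and the third is in the grip at (410,385).

Call:
servo_tool(
  increments=[0.95, -0.002, -0.002, 0.15, 0, 0, 0, 0.95, -0.002, -0.002, 0.27, 0, 0, 0, 0.95, -0.002, -0.002, 0.32, 0, 0, 0, 0.95, -0.002, -0.002, 0.32, 0, 0, 0, 0.95, -0.002, -0.002, 0.32, 0, 0, 0],
)

```text
time: 33.95
position: [523.3, 5.3, 164.5]
tool_rot: [179.9, -0.0, 55.0]
wrist_force: [-0.9, 0.0, 0.2]
gripper_width: 0.167
grasp_force: 20.0
```

Call:
servo_tool(
  increments=[0.5, 0, 0, 0, 0, 0, 0, 0.5, 0, 0, 0, 0, 0, 0, 0.4, 0, 0, 0, 0, 0, 0, 0.2, 0, 0, -0.2, 0, 0, 0, 0, 0, 0, -0.43, 0, 0, -0.1, 0, 0, 0, -0.6, 0, 0, -0.2, 0, 0, 0, -0.6, 0, 0, -0.3, 0, 0, 0, -0.6, 0, 0, -0.3],
)

```text
time: 34.95
position: [522.9, 5.4, 254.3]
tool_rot: [180.0, 0.0, 81.9]
wrist_force: [-0.2, 0.4, -0.6]
gripper_width: 0.998
grasp_force: 0.0
```

Run:
```python
from h import *
from plant import r
c=cap(r,'top','t1');s=r.get_state();print(s['position'],s['gripper_width'],s['time'])
crop(c,180,150,440,345,3,'t1c')
plan(r,536.5,287.5,250,175)
```

```text
[522.7011001    5.38377627 253.87892925] 1.0017840846913664 35.0
shift [ 1.8746 -0.1774  0.0259] turn [-1.0000e-04 -1.0000e-04 -1.0356e+00] rows>=8.7
```

View pics/t1c.png

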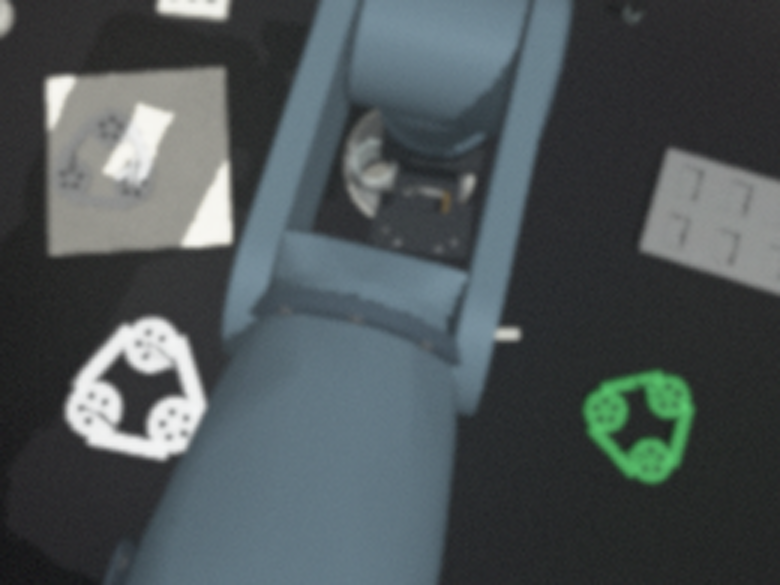

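The tray is empty. The cover is still on the pad, but it has been knocked: its lobes are at (110,127), (70,178) and (133,187).

Run:
```python
from h import *
from plant import r
c=load('t1');np.set_printoptions(precision=1,suppress=True)
L=[atz(c,180+(x+.5)/3-.5,150+(y+.5)/3-.5,10) for x,y in((110,127),(70,178),(133,187))]
m=np.mean(L,0);print(L,m,[np.degrees(np.arctan2(*(l-m)[1::-1])) for l in L])
plan(r,m[0],m[1],254,82)
```

```text
[array([570.7, 315.1,  10. ]), array([521.1, 349.1,  10. ]), array([513.8, 289.4,  10. ])] [535.2 317.8  10. ] [np.float64(-4.4861158489041495), np.float64(114.31146898914349), np.float64(-126.89764790136273)]
shift [ 2.1 -0.2 -0. ] turn [-0.  0. -0.] rows>=5.0
```

Call:
servo_tool(
  increments=[0, 0.4, -0.04, 0, 0, 0, 0, 0, 0.8, -0.08, 0, 0, 0, 0, 0, 1, -0.1, 0, 0, 0, 0, 0, 1, -0.1, 0, 0, 0, 0],
)

```text
time: 35.5
position: [528.4, 157.8, 253.3]
tool_rot: [-179.9, 0.0, 82.0]
wrist_force: [0.3, -0.7, 0.3]
gripper_width: 0.999
grasp_force: 0.0
```

Call:
servo_tool(
  increments=[0, 0.4, -0.04, 0, 0, 0, -0.1, 0, 0.8, -0.08, 0, 0, 0, -0.2, 0, 1, -0.1, 0, 0, 0, -0.3, 0, 1, -0.1, 0, 0, 0, -0.4, 0, 1, -0.1, 0, 0, 0, -0.5, 0, 1, -0.1, 0, 0, 0, -0.6, 0, 1, -0.1, 0, 0, 0, -0.7, 0, 1, -0.1, 0, 0, 0, -0.8],
)

```text
time: 36.5
position: [535.4, 305.0, 253.4]
tool_rot: [-179.9, -0.0, 154.1]
wrist_force: [0.0, 0.4, -0.2]
gripper_width: 0.999
grasp_force: 0.0
```

Run:
```python
from h import *
from plant import r
s=r.get_state();print(s['position'],s['tool_rot'],s['joints']);plan(r,531,318,200,175)
```

```text
[535.3689698  305.03389252 253.35649059] [-1.79933449e+02 -3.13408389e-02  1.54071065e+02] [ 1.86616046e+01  1.81515530e+01  8.84533132e+01 -2.64870458e-02
  7.34641760e+01 -4.54019246e+01]
shift [0.0638 0.0654 0.3557] turn [-0.0007 -0.0005 -0.2325] rows>=2.0
```

Call:
servo_tool(
  increments=[0, 0.064, 0.065, 0.15, 0, 0, -0.1, 0, 0.064, 0.065, 0.3, 0, 0, -0.2, 0, 0.064, 0.065, 0.35, 0, 0, -0.232, 0, 0.064, 0.065, 0.35, 0, 0, -0.232, 0, 0.064, 0.065, 0.35, 0, 0, -0.232],
)

```text
time: 37.12
position: [531.2, 318.9, 201.8]
tool_rot: [-180.0, 0.0, 174.7]
wrist_force: [0.9, -0.3, 0.3]
gripper_width: 1.001
grasp_force: 0.0
```

Run:
```python
from h import *
from plant import r
c=cap(r,'wrist','w7');s=r.get_state();print(s['time'],s['position'],s['tool_rot'])
crop(c,200,80,440,260,3.3334,'w7c')
```

```text
37.175 [531.25192758 319.0998075  202.04559368] [1.79984985e+02 4.67243646e-02 1.74732046e+02]
```

View pics/w7c.png

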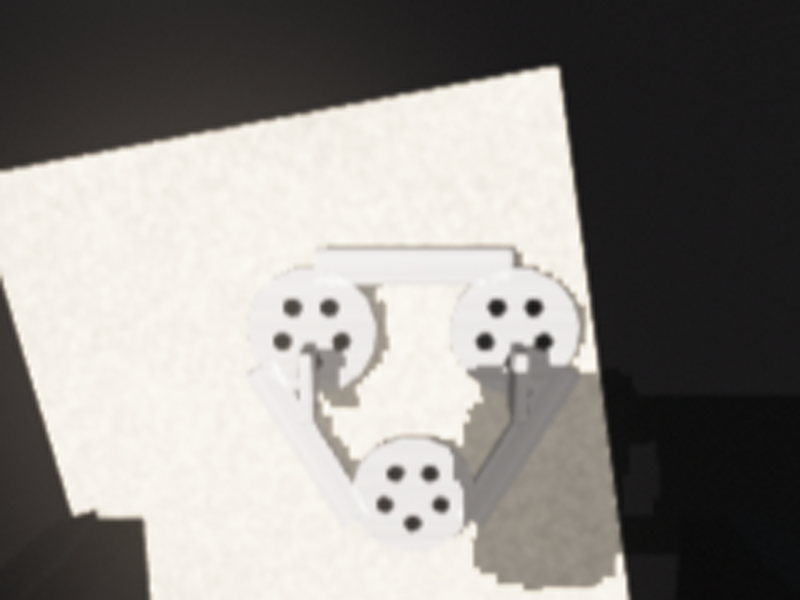

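Run:
```python
from h import *
from plant import r
np.set_printoptions(precision=1,suppress=True)
c=load('w7')
f=lambda x,y,z=10:atz(c,200+(x+.5)*.3-.5,80+(y+.5)*.3-.5,z)
F=lambda L:np.mean([f(*p) for p in L],0)
A=F([(292,307),(329,307),(283,341),(341,341)]);B=F([(497,307),(534,307),(485,341),(544,341)]);C=F([(396,473),(430,473),(385,504),(441,504)])
m=(A+B+C)/3;d=A-B;yaw=np.degrees(np.arctan2(d[1],d[0]))+90;print(A,B,C,m,yaw,np.linalg.norm(d))
q=R.from_euler('z',yaw,degrees=True)
m=m+q.apply([-1.5,0,0])*0
fifth=f(412,523);print('5th',fifth)
# C5 centre: mean of five holes
C5=(C*4+fifth)/5;off=C5-C
m=(A+B+C+3*off)/3;print('centre',m)
g=m+q.apply([-4,0,0]);print('grasp',g);plan(r,g[0],g[1],76.5,yaw+180)
```

```text
[514.5 290.1  10. ] [519.9 348.9  10. ] [568.  314.8  10. ] [534.1 317.9  10. ] -5.268294452659234 59.010275454854366
5th [579.3 313.4  10. ]
centre [536.4 317.6  10. ]
grasp [532.4 318.   10. ]
shift [-0.  -0.   0.8] turn [0. 0. 0.] rows>=2.0
```

Call:
servo_tool(
  increments=[0, -0.008, -0.002, 0.2, 0, 0, 0, 0, -0.008, -0.002, 0.5, 0, 0, 0, 0, -0.008, -0.002, 0.7, 0, 0, 0, 0, -0.008, -0.002, 0.79, 0, 0, 0, 0, -0.008, -0.002, 0.82, 0, 0, 0, 0, -0.008, -0.002, 0.82, 0, 0, 0, 0, -0.008, -0.002, 0.82, 0, 0, 0],
)

```text
time: 38.05
position: [532.7, 319.5, 79.9]
tool_rot: [179.9, 0.1, 174.9]
wrist_force: [0.8, 0.0, 0.2]
gripper_width: 1.002
grasp_force: 0.0
```

Call:
servo_tool(
  increments=[0, 0, 0, 0.01, 0, 0, 0, 0, 0, 0, 0.01, 0, 0, 0],
)

```text
time: 38.3
position: [532.0, 319.2, 77.3]
tool_rot: [180.0, 0.0, 174.9]
wrist_force: [-0.3, -0.2, 0.0]
gripper_width: 0.999
grasp_force: 0.0
```

Good. Close with the small remaining descent.

Call:
servo_tool(
  increments=[0.35, -0.002, -0.003, 0.004, 0, 0, 0, 0.35, -0.002, -0.003, 0.004, 0, 0, 0, 0.4, -0.002, -0.003, 0.004, 0, 0, 0, 0.4, -0.002, -0.003, 0.004, 0, 0, 0, 0.4, -0.002, -0.003, 0.004, 0, 0, 0],
  force=40,
)

```text
time: 38.92
position: [532.1, 318.7, 76.3]
tool_rot: [-180.0, -0.0, 174.9]
wrist_force: [0.1, -1.0, -1.1]
gripper_width: 0.724
grasp_force: 40.0
```

Call:
servo_tool(
  increments=[0.4, 0, 0, -0.1, 0, 0, 0, 0.4, 0, 0, -0.4, 0, 0, 0, 0.4, 0, 0, -0.7, 0, 0, 0, 0.4, 0, 0, -1, 0, 0, 0, 0.4, 0, 0, -1, 0, 0, 0, 0.4, 0, 0, -1, 0, 0, 0],
)

```text
time: 39.67
position: [531.7, 318.6, 226.3]
tool_rot: [-180.0, -0.0, 174.9]
wrist_force: [-0.6, 0.2, -1.4]
gripper_width: 0.721
grasp_force: 40.0
```

Run:
```python
from h import *
from plant import r
s=r.get_state();print(s['position'],s['tool_rot'],s['gripper_width']);plan(r,538.2,31.6,250,174.9)
```

```text
[531.7292919  318.55902786 226.33160241] [-1.79993661e+02 -1.27095383e-02  1.74857194e+02] 0.7214196653623716
shift [-0.2144 -1.9015 -0.1576] turn [-0.0001 -0.0001 -0.0005] rows>=4.6
```

Call:
servo_tool(
  increments=[0.4, -0.04, -0.3, -0.1, 0, 0, 0, 0.4, -0.08, -0.6, -0.11, 0, 0, 0, 0.4, -0.107, -0.95, -0.11, 0, 0, 0, 0.4, -0.107, -0.95, -0.11, 0, 0, 0],
)

```text
time: 40.17
position: [534.5, 172.3, 240.9]
tool_rot: [-179.9, -0.2, 174.6]
wrist_force: [-0.6, -0.1, -0.4]
gripper_width: 0.72
grasp_force: 40.0
```

Call:
servo_tool(
  increments=[0.4, -0.04, -0.3, 0, 0, 0, 0, 0.4, -0.08, -0.6, 0, 0, 0, 0, 0.4, -0.1, -0.85, 0, 0, 0, 0, 0.4, -0.107, -0.95, 0, 0, 0, 0, 0.4, -0.107, -0.95, 0, 0, 0, 0, 0.4, -0.107, -0.95, 0, 0, 0, 0],
)

```text
time: 40.92
position: [538.4, 33.3, 242.5]
tool_rot: [180.0, -0.0, 174.9]
wrist_force: [0.3, 0.2, -1.4]
gripper_width: 0.722
grasp_force: 40.0
```

Run:
```python
from h import *
from plant import r
s=r.get_state();print(s['position'],s['tool_rot'],s['gripper_width']);plan(r,538.2,31.6,168,174.9)
c=cap(r,'wrist','w8');crop(c,160,100,480,340,2.5,'w8c')
```

```text
[538.36977115  33.28618475 242.45910146] [ 1.79964589e+02 -4.68942956e-02  1.74911555e+02] 0.7224126515031858
shift [-3.000e-04 -1.160e-02  4.964e-01] turn [ 0.0004 -0.0005  0.0001] rows>=1.2
```

View pics/w8c.png

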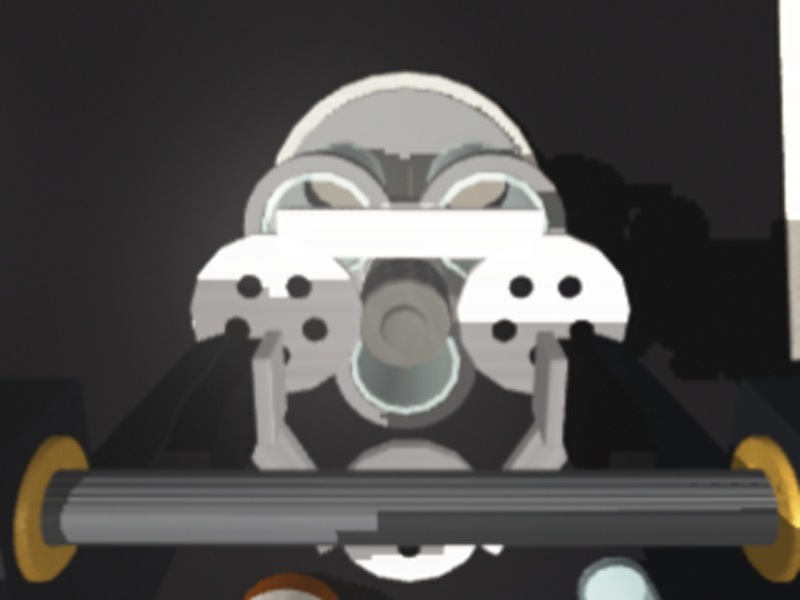

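The cover is held square and level, with the collar showing through its opening at (405,320). Boluses are visible in the two rear tubes.

Call:
servo_tool(
  increments=[0.4, 0, -0.009, 0, 0, 0, 0, 0.4, 0, -0.009, 0.1, 0, 0, 0, 0.4, 0, -0.009, 0.2, 0, 0, 0, 0.4, 0, -0.009, 0.3, 0, 0, 0, 0.4, 0, -0.009, 0.4, 0, 0, 0, 0.4, 0, -0.009, 0.42, 0, 0, 0, 0.4, 0, -0.009, 0.42, 0, 0, 0],
)

```text
time: 41.85
position: [538.4, 30.6, 179.6]
tool_rot: [180.0, -0.0, 174.8]
wrist_force: [0.1, 0.6, -0.8]
gripper_width: 0.721
grasp_force: 40.0
```

Call:
servo_tool(
  increments=[0.4, 0, 0.005, 0.02, 0, 0, 0, 0.4, 0, 0.005, 0.04, 0, 0, 0, 0.4, 0, 0.005, 0.055, 0, 0, 0, 0.4, 0, 0.005, 0.065, 0, 0, 0, 0.4, 0, 0.005, 0.072, 0, 0, 0, 0.4, 0, 0.005, 0.072, 0, 0, 0],
)

```text
time: 42.6
position: [538.5, 31.3, 169.0]
tool_rot: [-180.0, -0.0, 174.9]
wrist_force: [-0.0, -0.1, -1.4]
gripper_width: 0.722
grasp_force: 40.0
```

Call:
servo_tool(
  increments=[0.4, 0, 0, 0.005, 0, 0, 0, 0.4, 0, 0, 0.01, 0, 0, 0, 0.4, 0, 0, 0.01, 0, 0, 0, 0.4, 0, 0, 0.01, 0, 0, 0],
)

```text
time: 43.1
position: [538.5, 31.4, 167.8]
tool_rot: [-180.0, 0.0, 174.9]
wrist_force: [-0.3, 0.1, 2.3]
gripper_width: 0.72
grasp_force: 40.0
```

Seated: contact at the original height. Release, rise, turn for the collar.

Call:
servo_tool(
  increments=[0.25, 0, 0, 0, 0, 0, 0, 0, 0, 0, 0, 0, 0, 0, 0, 0, 0, 0, 0, 0, 0, 0, 0, 0, -0.2, 0, 0, 0, 0, 0, 0, -0.6, 0, 0, 0, 0, 0, 0, -0.6, 0, 0, 0.2, 0, 0, 0, -0.6, 0, 0, 0.3, 0, 0, 0, -0.6, 0, 0, 0.3],
)

```text
time: 44.1
position: [538.5, 31.4, 257.7]
tool_rot: [180.0, 0.0, 147.6]
wrist_force: [-0.8, -0.0, 0.3]
gripper_width: 1.0
grasp_force: 0.0
```

Run:
```python
from h import *
from plant import r
c=cap(r,'wrist','w9');s=r.get_state();print(s['position'],s['tool_rot'],s['gripper_width'])
plan(r,541.9,30.9,183.5,125.5)
crop(c,160,60,480,300,2.5,'w9c')
```

```text
[538.46569922  31.38294793 257.6430238 ] [1.79992595e+02 1.16485950e-02 1.47447986e+02] 0.9989877224628221
shift [-0.0209  0.0095  0.4943] turn [1.000e-04 1.000e-04 2.439e-01] rows>=2.1
```

View pics/w9c.png

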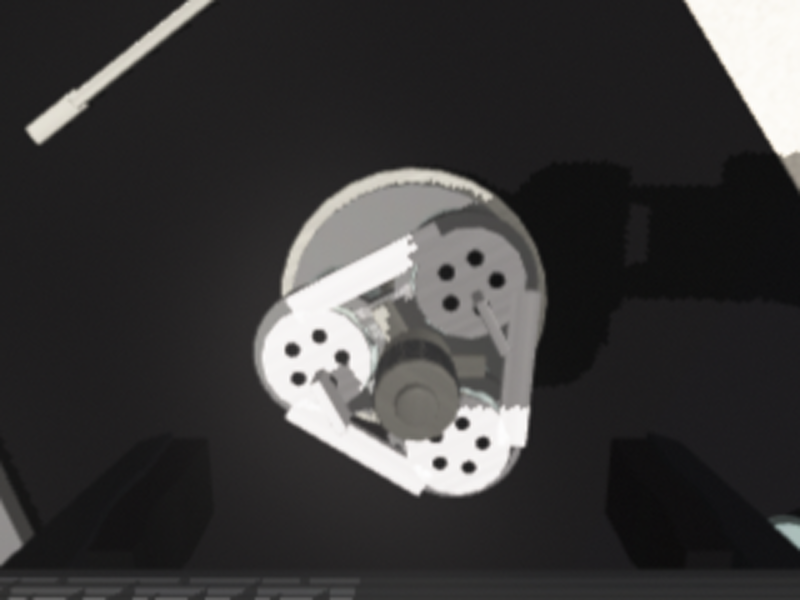

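The cover is seated on the three tubes and the ears are still between the lobes.

Call:
servo_tool(
  increments=[0, -0.02, 0.009, 0, 0, 0, 0.1, 0, -0.02, 0.009, 0.15, 0, 0, 0.2, 0, -0.02, 0.009, 0.35, 0, 0, 0.244, 0, -0.02, 0.009, 0.45, 0, 0, 0.244, 0, -0.02, 0.009, 0.485, 0, 0, 0.244, 0, -0.02, 0.009, 0.485, 0, 0, 0.244, 0.4, -0.02, 0.009, 0.485, 0, 0, 0.244, 0.5, -0.02, 0.009, 0.485, 0, 0, 0.244],
)

```text
time: 45.15
position: [542.2, 30.8, 185.6]
tool_rot: [179.9, 0.1, 125.9]
wrist_force: [-0.2, -0.7, 0.4]
gripper_width: 0.797
grasp_force: 0.0
```

Call:
servo_tool(
  increments=[0.6, 0, 0, 0.01, 0, 0, 0, 0.8, 0, 0, 0.01, 0, 0, 0, 0.9, 0, 0, 0.01, 0, 0, 0, 0.9, 0, 0, 0.01, 0, 0, 0, 0.9, 0, 0, 0.01, 0, 0, 0, 0.9, 0, 0, 0.01, 0, 0, 0, 0.9, 0, 0, 0.01, 0, 0, 0],
)

```text
time: 46.02
position: [542.0, 31.1, 183.4]
tool_rot: [180.0, 0.0, 125.9]
wrist_force: [2.7, 2.9, -1.9]
gripper_width: 0.282
grasp_force: 40.0
```

Lift 10 mm, then turn back −60°.

Call:
servo_tool(
  increments=[0.9, 0, 0, -0.03, 0, 0, 0, 0.9, 0, 0, -0.067, 0, 0, 0, 0.9, 0, 0, -0.067, 0, 0, 0, 0.9, 0, 0, -0.067, 0, 0, 0],
)

```text
time: 46.52
position: [541.9, 31.1, 192.3]
tool_rot: [180.0, -0.0, 125.9]
wrist_force: [6.7, 1.7, -9.9]
gripper_width: 0.283
grasp_force: 40.0
```

Call:
servo_tool(
  increments=[0.9, 0, 0, 0, 0, 0, 0.1, 0.9, 0, 0, 0, 0, 0, 0.2, 0.9, 0, 0, 0, 0, 0, 0.3, 0.9, 0, 0, 0, 0, 0, 0.4, 0.9, 0, 0, 0, 0, 0, 0.5, 0.9, 0, 0, 0, 0, 0, 0.6, 0.9, 0, 0, 0, 0, 0, 0.67, 0.9, 0, 0, 0, 0, 0, 0.67],
)

```text
time: 47.52
position: [541.5, 31.0, 192.1]
tool_rot: [-180.0, -0.0, 65.5]
wrist_force: [5.8, 0.7, -9.3]
gripper_width: 0.281
grasp_force: 40.0
```

Call:
servo_tool(
  increments=[0.9, 0, 0, 0.03, 0, 0, 0, 0.9, 0, 0, 0.055, 0, 0, 0, 0.9, 0, 0, 0.055, 0, 0, 0, 0.9, 0, 0, 0.055, 0, 0, 0],
)

```text
time: 48.02
position: [541.6, 31.1, 184.5]
tool_rot: [-180.0, -0.0, 65.6]
wrist_force: [5.1, 2.5, -8.9]
gripper_width: 0.284
grasp_force: 40.0
```

Call:
servo_tool(
  increments=[0.5, 0, 0, 0, 0, 0, 0, 0.3, 0, 0, 0, 0, 0, 0, 0, 0, 0, 0, 0, 0, 0, 0, 0, 0, 0, 0, 0, 0, 0, 0, 0, -0.2, 0, 0, 0, 0, 0, 0, -0.5, 0, 0, 0, 0, 0, 0, -0.5, 0, 0, 0, 0, 0, 0, -0.5, 0, 0, 0],
)

```text
time: 49.02
position: [541.5, 30.9, 259.8]
tool_rot: [-180.0, 0.0, 65.6]
wrist_force: [0.3, 0.4, -0.7]
gripper_width: 1.0
grasp_force: 0.0
```

Run:
```python
from h import *
from plant import r
np.set_printoptions(precision=1,suppress=True)
c=cap(r,'wrist','w10');s=r.get_state();print(s['position'],s['tool_rot'],s['time'])
a=c['color'][80:260,200:440]
b=cap(r,'side','s1')
o=np.zeros((540,800,3),np.uint8);o[:300,:400]=cv2.resize(a,(400,300),interpolation=cv2.INTER_CUBIC);o[:300,400:]=cv2.resize(b['color'][155:245,260:380],(400,300),interpolation=cv2.INTER_CUBIC)
o[300:,:]=cv2.resize(b['color'][100:340,100:540],(800,436))[100:340]
cv2.imwrite('pics/f.png',o)
g=c['depth']
for z in(141.5,140.5):
  p=proj(c,[[541+5,31-9,z],[536,40,z]]);print(p,[dep(c,*q) for q in p])
for q in [[542+32,28,101.5],[528,60,101.5],[523,4.5,101.5]]: print(dep(c,*proj(c,[q])[0]))
```

```text
[541.1  31.  259.1] [-179.9    0.    65.6] 49.075
[[333.2 223.8]
 [310.6 208.1]] [array([546.1,  22.3, 142.2]), array([535.9,  39.8, 140.9])]
[[333.1 223.3]
 [310.7 207.6]] [array([546. ,  22.1, 140.9]), array([536. ,  40.1, 140.8])]
[574.   28.2 102.4]
[528.2  60.2 102.6]
[523.1   4.6 101.8]
```

View pics/f.png

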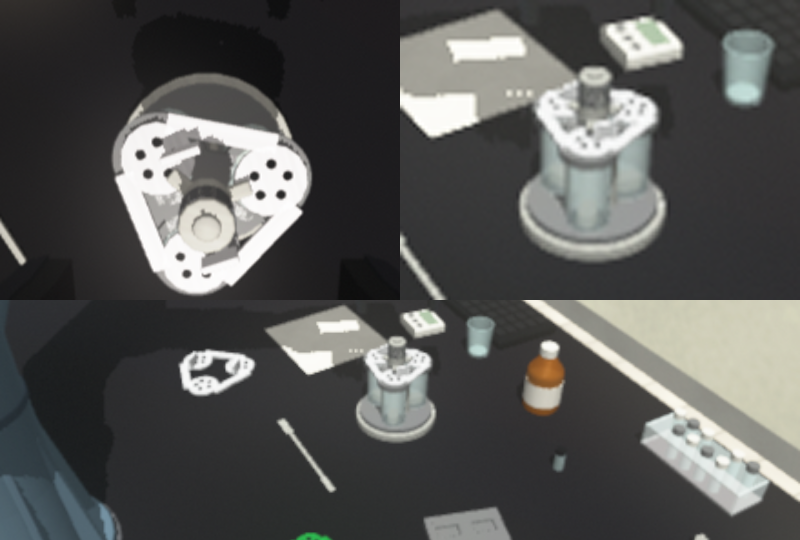

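The ears lie over the lobes, at (240,187) and (175,183). The collar top reads about 141 mm, so it is fully down on the seated cover, and the gripper is clear.

```bash
python3 -c "
from plant import r
print(r.sign_off())"
```

```text
the job is handed in; nothing more can be done
None
```

The basket is loaded and handed in: three boluses were dropped one to a tube (seen in two, the third not re-checked), the cover is seated, the collar is locked fully down, and I saw nothing else on the bench disturbed.

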